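Tuck the buggy's tail guard under the lapped belly guard and hold it down

TASK

The model buggy sits upside down on its pit stand with its belly guard on. Take the loose aluminium tail guard (the folded channel with the narrow tongue, not the bent nose guard), set it astride the bare tail of the chassis and slide its tongue all the way home under the lapped rear edge of the belly guard without bending that edge up, leaving everything else on the bench where it is. Finish while the robot still holds the guard pressed firmly flat on the chassis, ready for its screws: do not let go at the end.

Things in the scene. Friction and masses are not known exactly. Their poses are not given: they have to be found in the camera images.
- guard: Tail guard: 3 mm bare aluminium channel lying open side down on its two lips, about 70 g. Main part 84 mm long (x -42 to 42), 60 mm wide over the lips, 13 mm high; the lips reach 10 mm below the top sheet's underside, 54 mm clear between them. Origin: centre of the main part, level with the lips' lower edges; x along it to the tongue, y across, z up. Grasp it across the lips (60 mm).
- tongue_tip (a point): Middle of the front edge of the guard's tongue, on the tongue's underside; (80, 0, 10) mm in the guard's frame. The tongue is the flat top sheet carried on from the main part, x = 42 to 80 mm, 44 mm wide, 3 mm thick, without lips, its underside 10 mm above the bench at the start.
- tail_deck: Bare tail of the upturned chassis: fixed, level grey metal strip 46 mm wide, its top about 125 mm above the bench. Origin on that top, on the centreline, below the lap's rear edge; x along the buggy to its nose, z up. The strip runs back to x = -136 mm; beside it all is free to 25 mm below its top, as far forward as x = -5 mm, where the chassis widens.
- step (a point): Foot of the step (joggle) in the belly guard that stops the tongue: on the deck's top, on the centreline, (40, 0, 0) mm in the tail_deck frame. With the tongue fully home tongue_tip lies here, the guard's origin is at (-40, 0, -10) mm in the tail_deck frame, and both frames have the same axes.
- lap (a joint): Upward bend, rad, of the black nylon belly guard's lapped rear edge; 0 at rest. The lap is level, 90 mm wide, 3 mm thick, over x = 0 to 40 mm of the deck, and bends about its front end (x = 40). Its underside is 4.5 mm above the deck; a lip turned up about 4 mm runs along its rear edge to x = -8 mm. It springs back; lifting that edge takes 2.5 N to start, 4.4 N at 0.15 rad (6 mm).
- nose_guard: The other aluminium guard, also a 60 mm wide channel but without a tongue: one end is bent up instead, 104 mm long in all. Not needed; leave it alone. Origin: near the middle of its length, on the bench.
- loose_wheel: A buggy wheel with black tyre lying flat, 112 mm across, 42 mm high; leave it alone. Origin at the centre of its underside.
- spray_can: A standing white spray can, 52 mm across, 161 mm high; leave it alone. Origin at the centre of its base.
- hex_driver: A hand driver with metal handle lying on the bench, 180 mm long, handle 26 mm thick; leave it alone. Origin: middle of its length, on the bench.
Not all that is in view belongs to the job. Leave any purple or red look-alike of the guard alone.

How it is judged:
By the outcome, as a careful person would: the job done as asked, in the order asked, and still so for the second after the job is handed in, while the arm keeps its last pose, push and grip.
It also fails if it takes over 48 s, if anything falls off the work surface, if the arm or the gripper's body presses on something with over 40 N, if the wrist force passes 120 N, or if a joint passes its speed limit or range.

ROBOT

A 6-joint arm with a two-finger parallel gripper is mounted at the origin on the work surface. World frame = base frame: x ahead of the robot, y to its left, z up, the work surface at z = 0. Lengths are in m, angles in rad, forces in N, time in s.
With the tool pointing down it reaches from about 0.4 to 0.825 m from the base axis. Payload 7 kg.
Tool frame: the origin (TCP) lies on the front face of the gripper's body, between the roots of the fingers; the fingertips stand 66 mm ahead of it and the grasp point (between the pads) lies 47 mm ahead of it; z points along the fingers, y is the line along which they close (so a half turn about z gives the same grasp; the last joint's range is limited). The gripper opens to 88 mm and grips with 3 to 60 N. Pads are 19 mm wide; open, the fingers measure 130 mm over their backs; the gripper's body (78 mm by 193 mm) begins 47 mm behind the grasp point.
Start: joints at [-0.954, 0.359, 0.012, 0, -1.224, -0.288], TCP at [0.218, -0.639, 0.292] pointing down, gripper open.
Joint ranges: [-3.07, 3.07], [-1.43, 2.12], [-1.02, 1.25], [-3.03, 1.67], [-3.05, -0], [-3.03, 3.03]. Speed limits (rad/s): [2.39, 2.39, 3.01, 3.14, 3.14, 3.14].

INTERFACE

Orientations are given as [roll, pitch, yaw] about the fixed x, y, z axes, in that order (R = Rz(yaw) Ry(pitch) Rx(roll)).
In Python, from station import arm gives the robot as it stands. The module is installed in compiled form; this text tells all that it offers.
- The arm moves only by the tool move_arm, never from a script. Its argument "increments" is a list of rows, each an object of numbers: "jaw": the gripper command: -1 is shut, 1 is fully open, values between are in proportion; "dx", "dy", "dz": the shift along the tool's x, y, z in m; "twist": the turn about the tool's z in rad. A call has 1 to 12 rows; each row shifts and turns the commanded pose from where the row before left it, along the tool's axes as they then stand; what a row does not reach is not made up. A row lasts 1/12 s, in which the tool goes at most 41.7 mm and 7.16 degrees, less where a joint would pass 70% of its speed; a pose out of reach is approached as far as the arm can. A call is refused whole if a number of a shift passes 0.0417 or a number of a turn 0.125, either way. A call with a gripper value outside its range is refused whole. The fingers move at their own pace and stop on an object; "force" is the grip in N (left out, the last holds). Time passes only in rows, so rows that do not move let the fingers close. It gives the time, the measured TCP pose, the force, the opening and the grip force at its end, in the units of the state.
- arm.get_state(): the state, without advancing time (a new reading comes with each control period).
- arm.grab_frame(name): name is "scene" or "top" or "wrist"; returns the picture (400x640x3 uint8, blue, green, red); there is no depth.
- arm.camera_info(name): a dict with "K" (3x3 intrinsics, pixels), "extrinsics" (4x4, takes a point from camera to world coordinates). Camera axes: x right, y down, z forward; pixel columns grow to the right and rows downward; lengths in m; the calibration is good to about 2 mm. The wrist camera is an equidistant fisheye: a pixel r from the principal point sees the ray r / f radians off the axis. A picture is of the moment at which its call begins: read the wrist's pose just before it. camera_info takes no time and is no camera call; for the wrist camera it gives the pose at the moment of the call.
- arm.job_done(): hands the job in; it is judged then, once.
Trained networks look in the newest picture that a camera, given by its name, has taken for a name from the list of things; names that differ only in an ending like _2 or _b are one class to them, and where a whole thing is asked for, a point or a joint stands for the part that bears it (a point fixed in the world has none). Each returns a list of dicts, best first, with "score" (0 to 1); they miss things now and then, are a little off and sometimes report something else, mostly with a low value. They report only what shows in the picture. A call takes as long as a camera call. They do not tell look-alikes from the thing itself.
- arm.find_in(camera, name): "position" ([x, y, z] in m, in world coordinates, good to about 4 mm: the middle of the surface that is visible of it).
- arm.silhouettes(camera, name): "pixels" (400x640 bool, what is visible of it).
- arm.pinpoint(camera, name): "position" ([x, y, z] in m, in world coordinates, good to about 4 mm: a listed point, or the origin of a listed thing).
The state is a dict: "t": time; "q": joint angles; "qd": joint speeds; "joint_efforts": joint torques, N m; "eef_pos": TCP position; "ee_rot": TCP orientation; "force": force on the tool from outside, world axes, zero at the start; "moment": the same for the moment, N m; "width": finger opening in m; "gripper_force": force on a finger pad.
Only numpy, scipy, OpenCV 4.12 (cv2) and the standard library are available. Lean on these libraries where they do the work, as an engineer would, in place of code of your own. Each camera call takes 0.05 s, during which the arm holds its last target. There are 200 camera calls.

## Working session

There is one attempt and no reset: what is moved stays moved. The work goes in short steps, Python scripts to look and compute and a tool call to move; the robot and the scene stay as the last step left them, time stands still between calls to the robot, and variables do not carry over. Pictures are saved under pics/ and viewed, at most 10 in all, crops included, and the job is handed in when it is done.

Besides the shell and the picture viewer there is one more tool, called after ">>>" by a JSON object that holds its "api" and its "payload", one argument or row to a line. move_arm: Moves the arm, as the interface text tells. Its arguments: {"type":"object","properties":{"increments":{"type":"array"},"force":{"type":"number"}},"required":["increments"]}

```bash
mkdir -p pics; python3 - <<'E'
from station import arm
import cv2,numpy as np
s=arm.get_state();print({k:np.round(v,3).tolist() for k,v in s.items()})
a=arm.grab_frame("scene");b=arm.grab_frame("top")
cv2.imwrite("pics/s0.png",a);cv2.imwrite("pics/t0.png",b)
for c in("scene","top"):
  for n in("guard","tongue_tip","tail_deck","step","nose_guard"):
    print(c,n,[(np.round(d["position"],4).tolist(),round(d["score"],2)) for d in arm.pinpoint(c,n)][:4])
i=arm.camera_info("top");print(i["K"],i["extrinsics"])
E
```

```text
{'t': 0.0, 'q': [-0.954, 0.359, 0.011, -0.0, -1.224, -0.288], 'qd': [0.002, 0.001, 0.002, 0.001, -0.002, -0.001], 'joint_efforts': [0.001, -58.272, 29.306, 6.997, 0.007, -0.0], 'eef_pos': [0.218, -0.638, 0.291], 'ee_rot': [3.14, -0.0, -2.813], 'force': [0.571, -0.63, 0.198], 'moment': [-0.006, -0.035, -0.037], 'gripper_force': 0.0, 'width': 0.088}
scene guard [([0.7392, 0.3523, -0.0006], 0.95), ([0.2566, 0.2608, -0.0001], 0.9), ([0.6261, 0.2364, 0.001], 0.72)]
scene tongue_tip [([0.7884, 0.2922, 0.0091], 0.83), ([0.6383, 0.16, 0.006], 0.62), ([0.2329, 0.3425, 0.0074], 0.56)]
scene tail_deck [([0.5152, -0.0571, 0.1225], 0.71)]
scene step []
scene nose_guard [([0.433, 0.3052, -0.0001], 0.65)]
top guard [([0.6216, 0.2334, -0.0056], 0.75), ([0.7366, 0.35, 0.0012], 0.69)]
top tongue_tip [([0.2344, 0.3394, 0.0052], 0.89), ([0.7889, 0.2891, 0.0083], 0.85), ([0.6356, 0.1579, 0.0122], 0.78)]
top tail_deck [([0.5113, -0.0615, 0.1252], 0.59)]
top step [([0.6234, 0.2404, -0.0037], 0.66)]
top nose_guard [([0.4287, 0.3067, 0.004], 0.98)]
[[385.62853237   0.         324.23291415]
 [  0.         385.62853237 199.35312977]
 [  0.           0.           1.        ]] [[-0.00693117 -0.99519408  0.09767648  0.41039666]
 [-0.99970941  0.00464091 -0.02365515  0.06005289]
 [ 0.02308816 -0.09781205 -0.99493705  1.00473377]
 [ 0.          0.          0.          1.        ]]
```

View pics/s0.png

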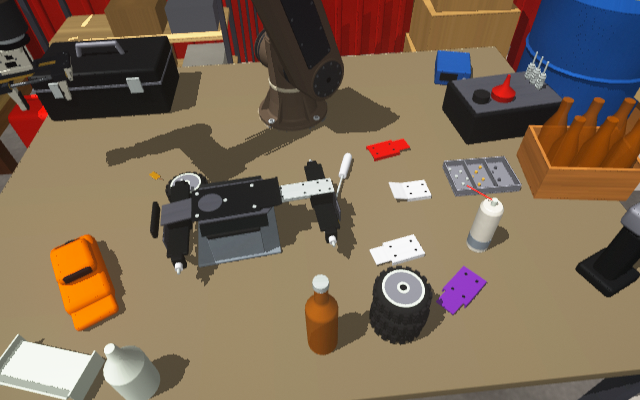

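View pics/t0.png

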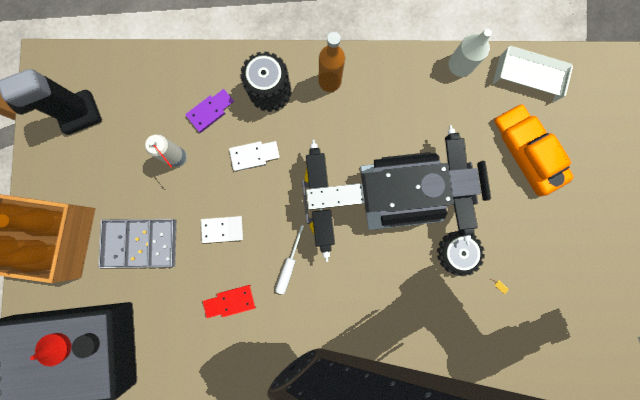

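Top view: the candidates for the guard are the bare metal one with tongue at (254,155), the bare metal one at (221,230) without a tongue (nose guard), purple (209,110) and red (229,301). The one at (254,155) fits, since it is bare aluminium with a narrow tongue pointing right. The deck strip is at (305–362,195), and the nose points right (about world -y).

```bash
cat >h.py <<'E'
from station import arm
import cv2,numpy as np
def ray(c,uv,i=None):
    i=i or arm.camera_info(c);K=i["K"];E=i["extrinsics"];uv=np.atleast_2d(uv).astype(float)
    p=(uv-[K[0][2],K[1][2]])/[K[0][0],K[1][1]]
    if c=="wrist":
        r=np.linalg.norm(p,axis=1,keepdims=True)+1e-12
        d=np.c_[p/r*np.sin(r),np.cos(r)]
    else: d=np.c_[p,np.ones(len(p))]
    return np.array(E)[:3,3],d@np.array(E)[:3,:3].T
def plane(c,uv,z,i=None):
    o,d=ray(c,uv,i);return (o+d*((z-o[2])/d[:,2])[:,None])[:,:2]
def proj(c,P,i=None):
    i=i or arm.camera_info(c);K=i["K"];E=np.array(i["extrinsics"]);p=(np.atleast_2d(P)-E[:3,3])@E[:3,:3]
    if c=="wrist":
        r=np.linalg.norm(p[:,:2],axis=1,keepdims=True)+1e-12;q=p[:,:2]/r*np.arctan2(r,p[:,2:])
    else:q=p[:,:2]/p[:,2:]
    return q*[K[0][0],K[1][1]]+[K[0][2],K[1][2]]
E
python3 - <<'E'
from h import *
b=arm.grab_frame("top")
for n,z in(("guard",.013),("tail_deck",.125)):
  for d in arm.silhouettes("top",n)[:3]:
    m=d["pixels"].astype(np.uint8);v,u=np.nonzero(m);w=plane("top",np.c_[u,v],z)
    (c,s,a)=cv2.minAreaRect((w*1000).astype(np.float32));print(n,d["score"],len(u),u.mean(),v.mean(),np.round(c,1),np.round(s,1),round(a,2))
    print(np.round(cv2.boxPoints((c,s,a)),1).tolist())
c=b[120:240,190:390];cv2.imwrite("pics/c1.png",cv2.resize(c,None,fx=4,fy=4,interpolation=cv2.INTER_CUBIC))
E
```

```text
guard 0.89 1015 209.9615763546798 109.89162561576354 [746.3 331.4] [ 65.4 121.4] 37.41
[[683.5, 359.79998779296875], [757.2000122070312, 263.3999938964844], [809.2000122070312, 303.1000061035156], [735.4000244140625, 399.5]]
guard 0.67 1136 230.28609154929578 302.09595070422534 [249.9 277.7] [ 62.5 123.9] 13.8
[[204.8000030517578, 330.3999938964844], [234.39999389648438, 210.10000610351562], [295.1000061035156, 225.0], [265.5, 345.29998779296875]]
guard 0.61 971 253.35839340885684 154.76828012358393 [625.9 216.4] [ 61.9 120.4] 11.53
[[583.5999755859375, 269.20001220703125], [607.7000122070312, 151.1999969482422], [668.2999877929688, 163.60000610351562], [644.2000122070312, 281.6000061035156]]
tail_deck 0.78 1143 335.4199475065617 195.95188101487315 [505.1  14.2] [ 48.2 131.2] 6.06
[[474.20001220703125, 76.9000015258789], [488.1000061035156, -53.599998474121094], [536.0, -48.5], [522.2000122070312, 82.0]]
```

View pics/c1.png

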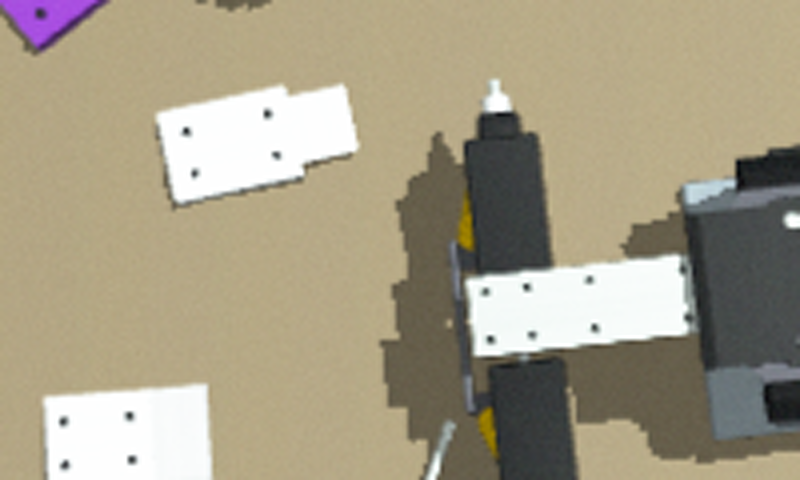

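The crop confirms it: the guard at crop (255,145) has the narrow tongue and points toward -y, and it has the four-hole main part. The part at (125,440) is the nose guard with no tongue. I'll turn the tool to the guard's yaw (-78.5°) and then travel over.

>>> {"api": "move_arm", "payload": {
  "increments": [
    {"twist": -0.12,"jaw": 1},
    {"twist": -0.12},
    {"twist": -0.12},
    {"twist": -0.12},
    {"twist": -0.12},
    {"twist": -0.12},
    {"twist": -0.12},
    {"twist": -0.12},
    {"twist": -0.12},
    {"twist": -0.12},
    {"twist": -0.12},
    {"twist": -0.12}
  ]
}}

```text
$.increments[0]: bad value
```

>>> {"api": "move_arm", "payload": {
  "increments": [
    {"dx": -0.032,"dy": -0.0236},
    {"dx": -0.032,"dy": -0.0236},
    {"dx": -0.032,"dy": -0.0236},
    {"dx": -0.032,"dy": -0.0236},
    {"dx": -0.032,"dy": -0.0236},
    {"dx": -0.032,"dy": -0.0236},
    {"dx": -0.032,"dy": -0.0236},
    {"dx": -0.032,"dy": -0.0236},
    {"dx": -0.032,"dy": -0.0236},
    {"dx": -0.032,"dy": -0.0236},
    {"dx": -0.032,"dy": -0.0236},
    {"dx": -0.032,"dy": -0.0236}
  ]
}}

```text
$.increments[0]: bad value
```

>>> {"api": "move_arm", "payload": {
  "increments": [
    {"jaw": 1,"dx": 0,"dy": 0,"dz": 0,"twist": -0.12},
    {"jaw": 1,"dx": 0,"dy": 0,"dz": 0,"twist": -0.12},
    {"jaw": 1,"dx": 0,"dy": 0,"dz": 0,"twist": -0.12},
    {"jaw": 1,"dx": 0,"dy": 0,"dz": 0,"twist": -0.12},
    {"jaw": 1,"dx": 0,"dy": 0,"dz": 0,"twist": -0.12},
    {"jaw": 1,"dx": 0,"dy": 0,"dz": 0,"twist": -0.12},
    {"jaw": 1,"dx": 0,"dy": 0,"dz": 0,"twist": -0.12},
    {"jaw": 1,"dx": 0,"dy": 0,"dz": 0,"twist": -0.12},
    {"jaw": 1,"dx": 0,"dy": 0,"dz": 0,"twist": -0.12},
    {"jaw": 1,"dx": 0,"dy": 0,"dz": 0,"twist": -0.12},
    {"jaw": 1,"dx": 0,"dy": 0,"dz": 0,"twist": -0.12},
    {"jaw": 1,"dx": 0,"dy": 0,"dz": 0,"twist": -0.12}
  ]
}}

```text
t: 1.75
eef_pos: [0.218, -0.6388, 0.2922]
ee_rot: [-3.142, -0.0, -1.367]
force: [0.1, -0.5, -1.0]
width: 0.0876
gripper_force: 0.0
```

>>> {"api": "move_arm", "payload": {
  "increments": [
    {"jaw": 1,"dx": -0.032,"dy": -0.0236,"dz": 0,"twist": 0},
    {"jaw": 1,"dx": -0.032,"dy": -0.0236,"dz": 0,"twist": 0},
    {"jaw": 1,"dx": -0.032,"dy": -0.0236,"dz": 0,"twist": 0},
    {"jaw": 1,"dx": -0.032,"dy": -0.0236,"dz": 0,"twist": 0},
    {"jaw": 1,"dx": -0.032,"dy": -0.0236,"dz": 0,"twist": 0},
    {"jaw": 1,"dx": -0.032,"dy": -0.0236,"dz": 0,"twist": 0},
    {"jaw": 1,"dx": -0.032,"dy": -0.0236,"dz": 0,"twist": 0},
    {"jaw": 1,"dx": -0.032,"dy": -0.0236,"dz": 0,"twist": 0},
    {"jaw": 1,"dx": -0.032,"dy": -0.0236,"dz": 0,"twist": 0},
    {"jaw": 1,"dx": -0.032,"dy": -0.0236,"dz": 0,"twist": 0},
    {"jaw": 1,"dx": -0.032,"dy": -0.0236,"dz": 0,"twist": 0},
    {"jaw": 1,"dx": -0.032,"dy": -0.0236,"dz": 0,"twist": 0}
  ]
}}

```text
t: 2.75
eef_pos: [0.4204, -0.2048, 0.2927]
ee_rot: [-3.14, -0.0, -1.373]
force: [0.5, -0.5, 1.1]
width: 0.0876
gripper_force: 0.0
```

>>> {"api": "move_arm", "payload": {
  "increments": [
    {"jaw": 1,"dx": -0.032,"dy": -0.0236,"dz": 0,"twist": 0},
    {"jaw": 1,"dx": -0.032,"dy": -0.0236,"dz": 0,"twist": 0},
    {"jaw": 1,"dx": -0.032,"dy": -0.0236,"dz": 0,"twist": 0},
    {"jaw": 1,"dx": -0.032,"dy": -0.0236,"dz": 0,"twist": 0},
    {"jaw": 1,"dx": -0.032,"dy": -0.0236,"dz": 0,"twist": 0},
    {"jaw": 1,"dx": -0.032,"dy": -0.0236,"dz": 0,"twist": 0},
    {"jaw": 1,"dx": -0.032,"dy": -0.0236,"dz": 0,"twist": 0},
    {"jaw": 1,"dx": -0.032,"dy": -0.0236,"dz": 0,"twist": 0},
    {"jaw": 1,"dx": -0.032,"dy": -0.0236,"dz": 0,"twist": 0},
    {"jaw": 1,"dx": -0.032,"dy": -0.0236,"dz": 0,"twist": 0},
    {"jaw": 1,"dx": -0.032,"dy": -0.0236,"dz": 0,"twist": 0},
    {"jaw": 1,"dx": 0,"dy": 0,"dz": 0,"twist": 0}
  ]
}}

```text
t: 3.75
eef_pos: [0.6076, 0.195, 0.2909]
ee_rot: [-3.141, -0.0, -1.369]
force: [0.5, -1.6, 0.5]
width: 0.0873
gripper_force: 0.0
```

```bash
python3 - <<'E'
from h import *
i=arm.camera_info("wrist");a=arm.grab_frame("wrist");cv2.imwrite("pics/w1.png",a)
print(np.round(i["K"],1).tolist(),np.round(i["extrinsics"],3).tolist())
s=arm.get_state();print(s["t"],s["eef_pos"],s["ee_rot"],np.round(s["q"],2))
for n in("guard","tongue_tip","tail_deck"):
  print(n,[(np.round(d["position"],4).tolist(),round(d["score"],2)) for d in arm.pinpoint("wrist",n)][:4])
for n,z in(("guard",.013),("tail_deck",.125)):
  for d in arm.silhouettes("wrist",n)[:3]:
    m=d["pixels"].astype(np.uint8);v,u=np.nonzero(m);w=plane("wrist",np.c_[u,v],z,i)
    r=cv2.minAreaRect((w*1000).astype(np.float32));print(n,d["score"],len(u),u.mean(),v.mean())
    print(np.round(cv2.boxPoints(r),1).tolist())
E
```

```text
[[309.7, 0.0, 318.8], [0.0, 309.7, 204.0], [0.0, 0.0, 1.0]] [[-0.98, -0.193, -0.052, 0.622], [-0.2, 0.944, 0.263, 0.124], [-0.002, 0.268, -0.963, 0.384], [0.0, 0.0, 0.0, 1.0]]
3.8 [0.60627073 0.19271891 0.29086851] [ 3.14055021e+00 -4.68324055e-04 -1.36984557e+00] [ 0.61  0.3  -0.08  0.   -1.19 -0.41]
guard [([0.6221, 0.2384, -0.0014], 0.66)]
tongue_tip [([0.6397, 0.1582, 0.012], 0.82), ([0.7904, 0.2857, 0.0129], 0.73), ([0.6246, 0.2362, 0.0007], 0.31)]
tail_deck []
guard 0.66 4200 299.2907142857143 195.29880952380952
[[586.7999877929688, 271.8999938964844], [611.4000244140625, 153.6999969482422], [669.5, 165.8000030517578], [644.9000244140625, 284.1000061035156]]
guard 0.61 1051 187.3406279733587 236.9781160799239
[[728.0999755859375, 302.8999938964844], [765.7999877929688, 263.8999938964844], [814.5999755859375, 311.1000061035156], [776.9000244140625, 350.1000061035156]]
tail_deck 0.67 4680 468.6002136752137 51.664529914529915
[[475.5, 76.5], [487.6000061035156, -32.70000076293945], [534.0999755859375, -27.5], [522.0, 81.5999984741211]]
```

View pics/w1.png

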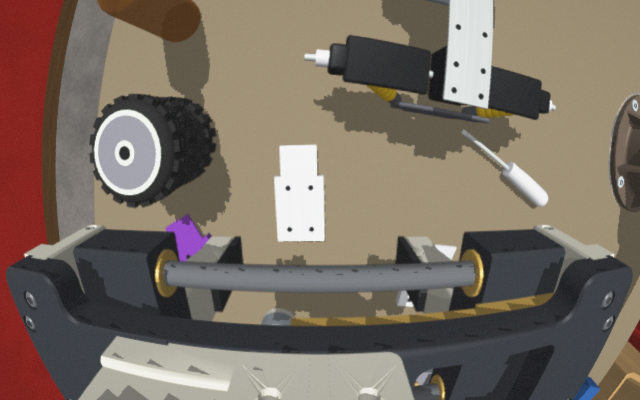

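The wrist view shows the guard at (299,195) between the open fingers' line, tongue up-image toward the buggy. Now I'll descend to above it.

>>> {"api": "move_arm", "payload": {
  "increments": [
    {"jaw": 1,"dx": -0.005,"dy": -0.0035,"dz": 0.024,"twist": 0},
    {"jaw": 1,"dx": -0.005,"dy": -0.0035,"dz": 0.024,"twist": 0},
    {"jaw": 1,"dx": -0.005,"dy": -0.0035,"dz": 0.024,"twist": 0},
    {"jaw": 1,"dx": -0.005,"dy": -0.0035,"dz": 0.024,"twist": 0},
    {"jaw": 1,"dx": -0.005,"dy": -0.0035,"dz": 0.024,"twist": 0},
    {"jaw": 1,"dx": -0.005,"dy": -0.0035,"dz": 0.024,"twist": 0},
    {"jaw": 1,"dx": -0.005,"dy": -0.0035,"dz": 0.024,"twist": 0},
    {"jaw": 1,"dx": -0.005,"dy": -0.0035,"dz": 0.024,"twist": 0},
    {"jaw": 1,"dx": 0,"dy": 0,"dz": 0,"twist": 0},
    {"jaw": 1,"dx": 0,"dy": 0,"dz": 0,"twist": 0},
    {"jaw": 1,"dx": 0,"dy": 0,"dz": 0,"twist": 0}
  ]
}}

```text
t: 4.97
eef_pos: [0.6255, 0.2339, 0.1019]
ee_rot: [-3.14, 0.0, -1.373]
force: [0.1, 0.6, -0.1]
width: 0.0875
gripper_force: 0.0
```

```bash
python3 - <<'E'
from h import *
i=arm.camera_info("wrist");a=arm.grab_frame("wrist");cv2.imwrite("pics/w2.png",a)
s=arm.get_state();print(s["t"],s["eef_pos"],s["ee_rot"])
for d in arm.silhouettes("wrist","guard")[:2]:
    m=d["pixels"].astype(np.uint8);v,u=np.nonzero(m);w=plane("wrist",np.c_[u,v],.013,i)
    r=cv2.minAreaRect((w*1000).astype(np.float32));print(d["score"],len(u),u.mean(),v.mean())
    print(np.round(cv2.boxPoints(r),1).tolist())
E
```

```text
5.0167 [0.62574587 0.23411207 0.10236046] [-3.13902222e+00  7.71614992e-04 -1.37298525e+00]
0.93 1013 622.903257650543 315.45212240868705
[[207.0, 332.3999938964844], [231.60000610351562, 211.10000610351562], [274.70001220703125, 219.8000030517578], [250.0, 341.1000061035156]]
0.67 13711 319.85092261687697 195.75085697615054
[[584.5999755859375, 272.20001220703125], [610.7999877929688, 152.10000610351562], [670.2000122070312, 165.10000610351562], [644.0, 285.1000061035156]]
```

View pics/w2.png

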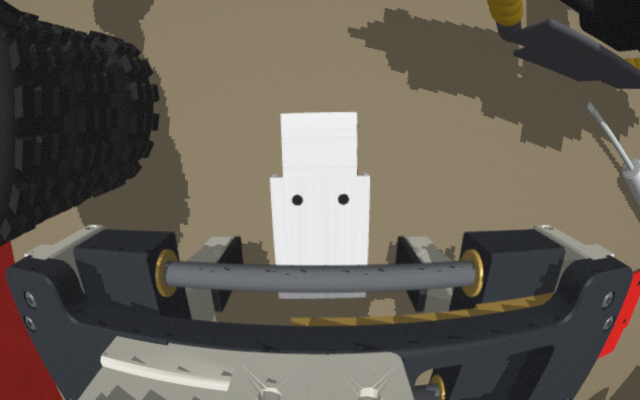

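The guard is centred between the fingers (columns 270–370, middle 320) and square to the tool. I'll lower the rest of the way.

>>> {"api": "move_arm", "payload": {
  "increments": [
    {"jaw": 1,"dx": 0,"dy": 0,"dz": 0.01,"twist": 0},
    {"jaw": 1,"dx": 0,"dy": 0,"dz": 0.01,"twist": 0},
    {"jaw": 1,"dx": 0,"dy": 0,"dz": 0.008,"twist": 0},
    {"jaw": 1,"dx": 0,"dy": 0,"dz": 0.003,"twist": 0},
    {"jaw": 1,"dx": 0,"dy": 0,"dz": 0,"twist": 0},
    {"jaw": 1,"dx": 0,"dy": 0,"dz": 0,"twist": 0}
  ]
}}

```text
t: 5.57
eef_pos: [0.6248, 0.2342, 0.0686]
ee_rot: [3.141, -0.001, -1.373]
force: [0.5, 0.5, 0.7]
width: 0.0876
gripper_force: 0.0
```

>>> {"api": "move_arm", "payload": {
  "increments": [
    {"jaw": -1,"dx": 0,"dy": 0,"dz": 0,"twist": 0},
    {"jaw": -1,"dx": 0,"dy": 0,"dz": 0,"twist": 0},
    {"jaw": -1,"dx": 0,"dy": 0,"dz": 0,"twist": 0},
    {"jaw": -1,"dx": 0,"dy": 0,"dz": 0,"twist": 0},
    {"jaw": -1,"dx": 0,"dy": 0,"dz": 0,"twist": 0},
    {"jaw": -1,"dx": 0,"dy": 0,"dz": 0,"twist": 0},
    {"jaw": -1,"dx": 0,"dy": 0,"dz": 0,"twist": 0},
    {"jaw": -1,"dx": 0,"dy": 0,"dz": 0,"twist": 0}
  ],
  "force": 45
}}

```text
t: 6.23
eef_pos: [0.625, 0.2343, 0.0694]
ee_rot: [-3.141, 0.0, -1.373]
force: [-0.3, 0.1, 2.3]
width: 0.0595
gripper_force: 45.0
```

>>> {"api": "move_arm", "payload": {
  "increments": [
    {"jaw": -1,"dx": 0,"dy": 0,"dz": -0.01,"twist": 0},
    {"jaw": -1,"dx": 0,"dy": 0,"dz": -0.02,"twist": 0},
    {"jaw": -1,"dx": 0,"dy": 0,"dz": -0.02,"twist": 0},
    {"jaw": -1,"dx": 0,"dy": 0,"dz": -0.02,"twist": 0},
    {"jaw": -1,"dx": 0,"dy": 0,"dz": -0.02,"twist": 0},
    {"jaw": -1,"dx": 0,"dy": 0,"dz": -0.02,"twist": 0},
    {"jaw": -1,"dx": 0,"dy": 0,"dz": -0.02,"twist": 0},
    {"jaw": -1,"dx": 0,"dy": 0,"dz": -0.02,"twist": 0},
    {"jaw": -1,"dx": 0,"dy": 0,"dz": -0.01,"twist": 0}
  ]
}}

```text
t: 6.98
eef_pos: [0.6257, 0.2345, 0.2327]
ee_rot: [-3.138, 0.001, -1.373]
force: [0.4, 0.6, -0.4]
width: 0.0594
gripper_force: 45.0
```

>>> {"api": "move_arm", "payload": {
  "increments": [
    {"jaw": -1,"dx": 0.0167,"dy": 0.0159,"dz": 0,"twist": 0},
    {"jaw": -1,"dx": 0.0167,"dy": 0.0159,"dz": 0,"twist": 0},
    {"jaw": -1,"dx": 0.0167,"dy": 0.0159,"dz": 0,"twist": 0},
    {"jaw": -1,"dx": 0.0167,"dy": 0.0159,"dz": 0,"twist": 0},
    {"jaw": -1,"dx": 0.0167,"dy": 0.0159,"dz": 0,"twist": 0},
    {"jaw": -1,"dx": 0.0167,"dy": 0.0159,"dz": 0,"twist": 0},
    {"jaw": -1,"dx": 0.0167,"dy": 0.0159,"dz": 0,"twist": 0},
    {"jaw": -1,"dx": 0.0167,"dy": 0.0159,"dz": 0,"twist": 0},
    {"jaw": -1,"dx": 0.0167,"dy": 0.0159,"dz": 0,"twist": 0},
    {"jaw": -1,"dx": 0.0167,"dy": 0.0159,"dz": 0,"twist": 0.09},
    {"jaw": -1,"dx": 0,"dy": 0,"dz": 0,"twist": 0},
    {"jaw": -1,"dx": 0,"dy": 0,"dz": 0,"twist": 0}
  ]
}}

```text
t: 7.98
eef_pos: [0.5013, 0.0384, 0.2295]
ee_rot: [-3.141, 0.0, -1.464]
force: [1.0, -0.2, -0.8]
width: 0.0595
gripper_force: 45.0
```

```bash
python3 - <<'E'
from h import *
i=arm.camera_info("wrist");a=arm.grab_frame("wrist");cv2.imwrite("pics/w3.png",a)
s=arm.get_state();p=s["eef_pos"];print(s["t"],p,s["ee_rot"],s["width"],s["force"])
for n in("guard","tongue_tip","tail_deck","step"):
  print(n,[(np.round(d["position"],4).tolist(),round(d["score"],2)) for d in arm.pinpoint("wrist",n)][:3])
for n,z in(("guard",p[2]-.056),("tail_deck",.125)):
  for d in arm.silhouettes("wrist",n)[:2]:
    m=d["pixels"].astype(np.uint8);v,u=np.nonzero(m);w=plane("wrist",np.c_[u,v],z,i)
    r=cv2.minAreaRect((w*1000).astype(np.float32));print(n,d["score"],len(u),u.mean(),v.mean())
    print(np.round(cv2.boxPoints(r),1).tolist())
E
```

```text
8.0333 [0.5018893  0.03907608 0.22949694] [-3.14091184e+00  2.60043032e-04 -1.46269231e+00] 0.059184606686620136 [ 0.35289249  0.00504253 -0.79331893]
guard [([0.4956, 0.04, 0.1601], 0.68)]
tongue_tip [([0.5087, -0.041, 0.1745], 0.94)]
tail_deck [([0.5113, -0.0567, 0.1279], 0.57)]
step []
guard 0.73 18737 318.2412872925228 207.03645194001174
[[466.5, 73.5], [480.5, -41.900001525878906], [540.2000122070312, -34.70000076293945], [526.2999877929688, 80.69999694824219]]
tail_deck 0.88 1178 317.2903225806452 101.90577249575551
[[486.8999938964844, -42.0], [488.1000061035156, -52.400001525878906], [535.0999755859375, -47.20000076293945], [533.9000244140625, -36.79999923706055]]
```

View pics/w3.png

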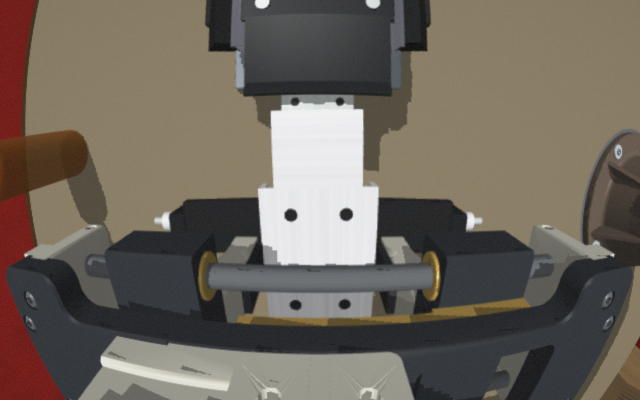

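The wrist view shows the tongue (273–363, row 110) centred on the deck strip (282–355, row 102). There is about 10 mm of clear deck before the black lap edge. I'll lower onto the deck.

>>> {"api": "move_arm", "payload": {
  "increments": [
    {"jaw": -1,"dx": 0,"dy": 0,"dz": 0.01,"twist": 0},
    {"jaw": -1,"dx": 0,"dy": 0,"dz": 0.01,"twist": 0},
    {"jaw": -1,"dx": 0,"dy": 0,"dz": 0.01,"twist": 0},
    {"jaw": -1,"dx": 0,"dy": 0,"dz": 0.008,"twist": 0},
    {"jaw": -1,"dx": 0,"dy": 0,"dz": 0.003,"twist": 0},
    {"jaw": -1,"dx": 0,"dy": 0,"dz": 0,"twist": 0},
    {"jaw": -1,"dx": 0,"dy": 0,"dz": 0,"twist": 0}
  ]
}}

```text
t: 8.92
eef_pos: [0.502, 0.0392, 0.1879]
ee_rot: [3.141, -0.0, -1.463]
force: [-0.2, 0.0, -1.4]
width: 0.0591
gripper_force: 45.0
```

>>> {"api": "move_arm", "payload": {
  "increments": [
    {"jaw": -1,"dx": 0,"dy": 0,"dz": 0.001,"twist": 0},
    {"jaw": -1,"dx": 0,"dy": 0,"dz": 0.001,"twist": 0},
    {"jaw": -1,"dx": 0,"dy": 0,"dz": 0,"twist": 0}
  ]
}}

```text
t: 9.17
eef_pos: [0.502, 0.0393, 0.1863]
ee_rot: [-3.141, 0.0, -1.463]
force: [-0.8, -1.1, -1.0]
width: 0.0594
gripper_force: 45.0
```

>>> {"api": "move_arm", "payload": {
  "increments": [
    {"jaw": -1,"dx": 0,"dy": 0,"dz": 0.001,"twist": 0},
    {"jaw": -1,"dx": 0,"dy": 0,"dz": 0.001,"twist": 0},
    {"jaw": -1,"dx": 0,"dy": 0,"dz": 0,"twist": 0}
  ]
}}

```text
t: 9.42
eef_pos: [0.502, 0.0393, 0.1844]
ee_rot: [-3.141, 0.0, -1.463]
force: [-0.5, -0.0, 0.2]
width: 0.0594
gripper_force: 45.0
```

>>> {"api": "move_arm", "payload": {
  "increments": [
    {"jaw": -1,"dx": 0,"dy": 0,"dz": 0.0007,"twist": 0},
    {"jaw": -1,"dx": 0,"dy": 0,"dz": 0,"twist": 0},
    {"jaw": -1,"dx": 0,"dy": 0,"dz": 0,"twist": 0}
  ]
}}

```text
t: 9.67
eef_pos: [0.502, 0.0393, 0.1843]
ee_rot: [-3.141, -0.0, -1.463]
force: [-4.1, 1.4, 8.2]
width: 0.0593
gripper_force: 45.0
```

>>> {"api": "move_arm", "payload": {
  "increments": [
    {"jaw": -1,"dx": 0,"dy": 0,"dz": 0.0007,"twist": 0},
    {"jaw": -1,"dx": 0,"dy": 0,"dz": 0,"twist": 0},
    {"jaw": -1,"dx": 0,"dy": 0,"dz": 0,"twist": 0}
  ]
}}

```text
t: 9.92
eef_pos: [0.502, 0.0393, 0.1843]
ee_rot: [-3.141, -0.0, -1.462]
force: [-7.4, 1.3, 14.5]
width: 0.0598
gripper_force: 45.0
```

>>> {"api": "move_arm", "payload": {
  "increments": [
    {"jaw": -1,"dx": 0,"dy": 0,"dz": -0.001,"twist": 0},
    {"jaw": -1,"dx": 0,"dy": 0,"dz": 0,"twist": 0},
    {"jaw": -1,"dx": 0,"dy": 0,"dz": 0,"twist": 0}
  ]
}}

```text
t: 10.17
eef_pos: [0.502, 0.0394, 0.1843]
ee_rot: [-3.141, 0.0, -1.463]
force: [-3.4, 1.2, 8.4]
width: 0.0595
gripper_force: 45.0
```

```bash
python3 - <<'E'
from h import *
a=arm.grab_frame("wrist");s=arm.get_state();print(s["force"],s["moment"],s["eef_pos"])
b=arm.grab_frame("scene")
x=cv2.resize(a[60:260,200:440],(720,600)) 
y=cv2.resize(b[140:260,240:370],None,fx=3,fy=3,interpolation=cv2.INTER_CUBIC)
cv2.imwrite("pics/w4.png",cv2.resize(a[70:230,230:430],(800,600)*1 if 0 else (750,600),interpolation=cv2.INTER_CUBIC))
cv2.imwrite("pics/s4.png",y)
E
```

```text
[-2.32115004  1.95382361  7.34794729] [ 0.39865729  1.26851978 -0.07193645] [0.50205656 0.03937616 0.18431419]
```

View pics/w4.png

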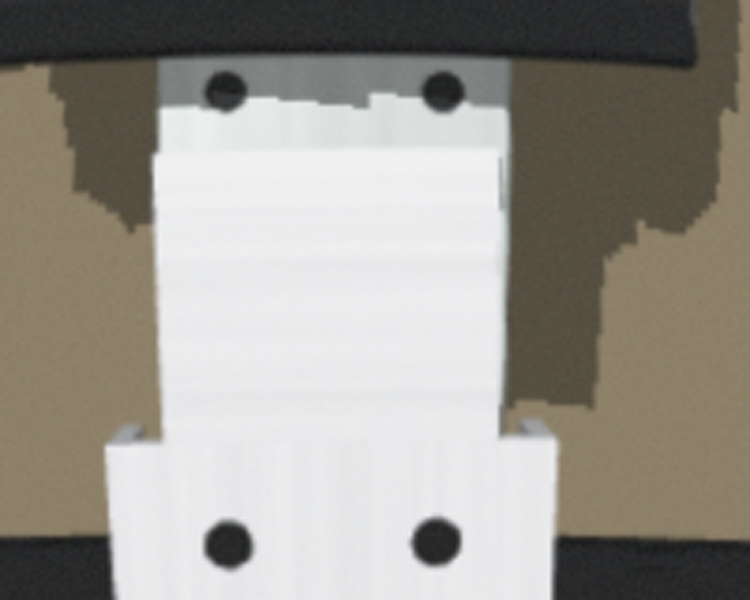

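The close crop shows the guard astride the deck. Deck middle is column 335 and tongue middle is column 328, so it sits about 1 mm to the left. The lap edge is ahead at row 55 with clear deck between. I'll slide forward with a light press and trim 1 mm to the right.

>>> {"api": "move_arm", "payload": {
  "increments": [
    {"jaw": -1,"dx": 0.0015,"dy": 0.0002,"dz": 0,"twist": 0},
    {"jaw": -1,"dx": 0.0015,"dy": 0.0002,"dz": 0,"twist": 0},
    {"jaw": -1,"dx": 0.0015,"dy": 0.0002,"dz": 0,"twist": 0},
    {"jaw": -1,"dx": 0.0015,"dy": 0.0002,"dz": 0,"twist": 0},
    {"jaw": -1,"dx": 0.0015,"dy": 0.0002,"dz": 0,"twist": 0},
    {"jaw": -1,"dx": 0.0015,"dy": 0,"dz": 0,"twist": 0},
    {"jaw": -1,"dx": 0.0015,"dy": 0,"dz": 0,"twist": 0},
    {"jaw": -1,"dx": 0.0015,"dy": 0,"dz": 0,"twist": 0}
  ]
}}

```text
t: 10.93
eef_pos: [0.5031, 0.0278, 0.1844]
ee_rot: [-3.139, 0.001, -1.462]
force: [-0.4, 3.5, 5.8]
width: 0.0595
gripper_force: 45.0
```

>>> {"api": "move_arm", "payload": {
  "increments": [
    {"jaw": -1,"dx": 0.0015,"dy": 0,"dz": 0,"twist": 0},
    {"jaw": -1,"dx": 0.0015,"dy": 0,"dz": 0,"twist": 0},
    {"jaw": -1,"dx": 0.0015,"dy": 0,"dz": 0,"twist": 0},
    {"jaw": -1,"dx": 0.0015,"dy": 0,"dz": 0,"twist": 0},
    {"jaw": -1,"dx": 0.0015,"dy": 0,"dz": 0,"twist": 0},
    {"jaw": -1,"dx": 0.0015,"dy": 0,"dz": 0,"twist": 0}
  ]
}}

```text
t: 11.43
eef_pos: [0.504, 0.0188, 0.1844]
ee_rot: [-3.139, 0.001, -1.462]
force: [0.1, 4.8, 5.8]
width: 0.0596
gripper_force: 45.0
```

```bash
python3 - <<'E'
from h import *
a=arm.grab_frame("wrist");s=arm.get_state();print(s["force"],s["moment"],s["eef_pos"])
cv2.imwrite("pics/w5.png",cv2.resize(a[50:210,220:420],(750,600),interpolation=cv2.INTER_CUBIC))
E
```

```text
[-0.11709633  4.2588843   4.77865461] [ 1.22768758  0.17823992 -0.01913225] [0.50404797 0.01863711 0.18438357]
```

View pics/w5.png

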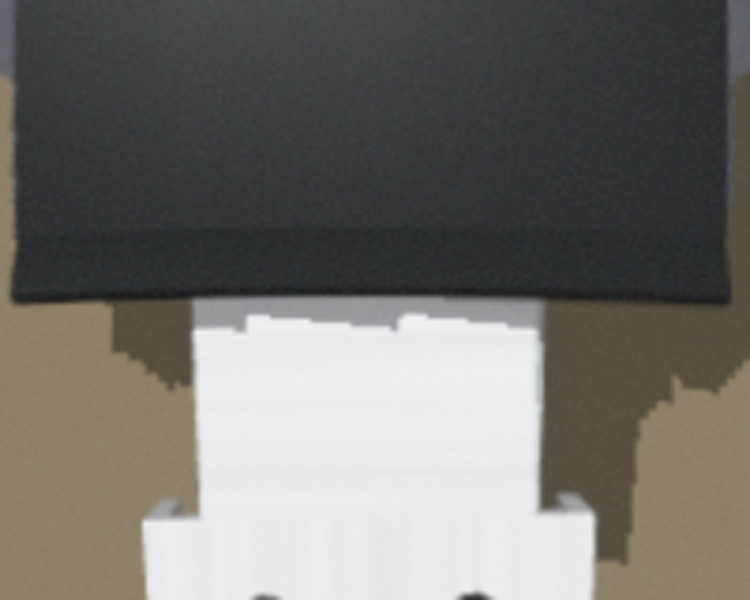

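The tongue (193–543) is passing under the lap edge (row 300), centred on the lap (14–728), and the lap is undisturbed. I'll keep sliding.

>>> {"api": "move_arm", "payload": {
  "increments": [
    {"jaw": -1,"dx": 0.0015,"dy": 0,"dz": 0,"twist": 0},
    {"jaw": -1,"dx": 0.0015,"dy": 0,"dz": 0,"twist": 0},
    {"jaw": -1,"dx": 0.0015,"dy": 0,"dz": 0,"twist": 0},
    {"jaw": -1,"dx": 0.0015,"dy": 0,"dz": 0,"twist": 0},
    {"jaw": -1,"dx": 0.0015,"dy": 0,"dz": 0,"twist": 0},
    {"jaw": -1,"dx": 0.0015,"dy": 0,"dz": 0,"twist": 0},
    {"jaw": -1,"dx": 0.0015,"dy": 0,"dz": 0,"twist": 0},
    {"jaw": -1,"dx": 0.0015,"dy": 0,"dz": 0,"twist": 0},
    {"jaw": -1,"dx": 0.0015,"dy": 0,"dz": 0,"twist": 0},
    {"jaw": -1,"dx": 0.0015,"dy": 0,"dz": 0,"twist": 0}
  ]
}}

```text
t: 12.32
eef_pos: [0.5056, 0.0039, 0.1843]
ee_rot: [-3.14, 0.001, -1.463]
force: [-0.6, 4.1, 5.3]
width: 0.0591
gripper_force: 45.0
```

>>> {"api": "move_arm", "payload": {
  "increments": [
    {"jaw": -1,"dx": 0.0015,"dy": 0,"dz": 0,"twist": 0},
    {"jaw": -1,"dx": 0.0015,"dy": 0,"dz": 0,"twist": 0},
    {"jaw": -1,"dx": 0.0015,"dy": 0,"dz": 0,"twist": 0},
    {"jaw": -1,"dx": 0.0015,"dy": 0,"dz": 0,"twist": 0},
    {"jaw": -1,"dx": 0.0015,"dy": 0,"dz": 0,"twist": 0},
    {"jaw": -1,"dx": 0.0015,"dy": 0,"dz": 0,"twist": 0},
    {"jaw": -1,"dx": 0.0015,"dy": 0,"dz": 0,"twist": 0},
    {"jaw": -1,"dx": 0.0015,"dy": 0,"dz": 0,"twist": 0},
    {"jaw": -1,"dx": 0.0015,"dy": 0,"dz": 0,"twist": 0},
    {"jaw": -1,"dx": 0.0015,"dy": 0,"dz": 0,"twist": 0}
  ]
}}

```text
t: 13.15
eef_pos: [0.5072, -0.0111, 0.1843]
ee_rot: [-3.14, 0.001, -1.462]
force: [-0.4, 5.4, 6.3]
width: 0.0596
gripper_force: 45.0
```

>>> {"api": "move_arm", "payload": {
  "increments": [
    {"jaw": -1,"dx": 0.001,"dy": 0,"dz": 0,"twist": 0},
    {"jaw": -1,"dx": 0.001,"dy": 0,"dz": 0,"twist": 0},
    {"jaw": -1,"dx": 0.001,"dy": 0,"dz": 0,"twist": 0},
    {"jaw": -1,"dx": 0.001,"dy": 0,"dz": 0,"twist": 0},
    {"jaw": -1,"dx": 0.001,"dy": 0,"dz": 0,"twist": 0}
  ]
}}

```text
t: 13.57
eef_pos: [0.5078, -0.016, 0.1844]
ee_rot: [-3.14, 0.001, -1.463]
force: [-0.1, 4.4, 5.8]
width: 0.0596
gripper_force: 45.0
```

>>> {"api": "move_arm", "payload": {
  "increments": [
    {"jaw": -1,"dx": 0.001,"dy": 0,"dz": 0,"twist": 0},
    {"jaw": -1,"dx": 0.001,"dy": 0,"dz": 0,"twist": 0}
  ]
}}

```text
t: 13.73
eef_pos: [0.508, -0.018, 0.1843]
ee_rot: [-3.14, 0.001, -1.463]
force: [-0.3, 4.7, 5.9]
width: 0.0591
gripper_force: 45.0
```

>>> {"api": "move_arm", "payload": {
  "increments": [
    {"jaw": -1,"dx": 0.001,"dy": 0,"dz": 0,"twist": 0},
    {"jaw": -1,"dx": 0.001,"dy": 0,"dz": 0,"twist": 0}
  ]
}}

```text
t: 13.9
eef_pos: [0.5082, -0.0199, 0.1843]
ee_rot: [-3.14, 0.001, -1.463]
force: [-0.9, 8.8, 7.7]
width: 0.0597
gripper_force: 45.0
```

>>> {"api": "move_arm", "payload": {
  "increments": [
    {"jaw": -1,"dx": 0.0007,"dy": 0,"dz": 0,"twist": 0},
    {"jaw": -1,"dx": 0.0007,"dy": 0,"dz": 0,"twist": 0}
  ]
}}

```text
t: 14.07
eef_pos: [0.5083, -0.0203, 0.1844]
ee_rot: [-3.139, 0.003, -1.463]
force: [-4.7, 16.3, 10.0]
width: 0.0593
gripper_force: 45.0
```

The stop was met at y ≈ -0.020, as predicted, with the force climbing to 16 N. I'll ease the push slightly and press down.

>>> {"api": "move_arm", "payload": {
  "increments": [
    {"jaw": -1,"dx": -0.0004,"dy": 0,"dz": 0.0006,"twist": 0},
    {"jaw": -1,"dx": 0,"dy": 0,"dz": 0.0005,"twist": 0},
    {"jaw": -1,"dx": 0,"dy": 0,"dz": 0,"twist": 0},
    {"jaw": -1,"dx": 0,"dy": 0,"dz": 0,"twist": 0},
    {"jaw": -1,"dx": 0,"dy": 0,"dz": 0,"twist": 0}
  ],
  "force": 60
}}

```text
t: 14.48
eef_pos: [0.5083, -0.0201, 0.1843]
ee_rot: [-3.139, 0.002, -1.462]
force: [-6.3, 11.0, 18.5]
width: 0.059
gripper_force: 60.0
```

```bash
python3 - <<'E'
from h import *
a=arm.grab_frame("wrist");s=arm.get_state();print(s["force"],s["moment"],s["eef_pos"],s["ee_rot"])
b=arm.grab_frame("scene")
print([np.round(d["position"],4).tolist() for d in arm.pinpoint("scene","guard")])
y=cv2.resize(b[130:250,220:360],(560,480),interpolation=cv2.INTER_CUBIC)
x=cv2.resize(a[40:240,240:400],(240,300),interpolation=cv2.INTER_CUBIC)
c=np.zeros((480,800,3),np.uint8);c[:,:560]=y;c[:300,560:]=x
cv2.imwrite("pics/f.png",c)
E
```

```text
[-6.48062498 11.93832474 18.70257159] [ 4.11520486  2.88062991 -0.19528563] [ 0.50824937 -0.02016243  0.18429718] [-3.13884427e+00  1.72254950e-03 -1.46243129e+00]
[[0.254, 0.2627, -0.0021], [0.7414, 0.352, -0.0011], [0.5105, -0.0207, 0.1201]]
```

View pics/f.png

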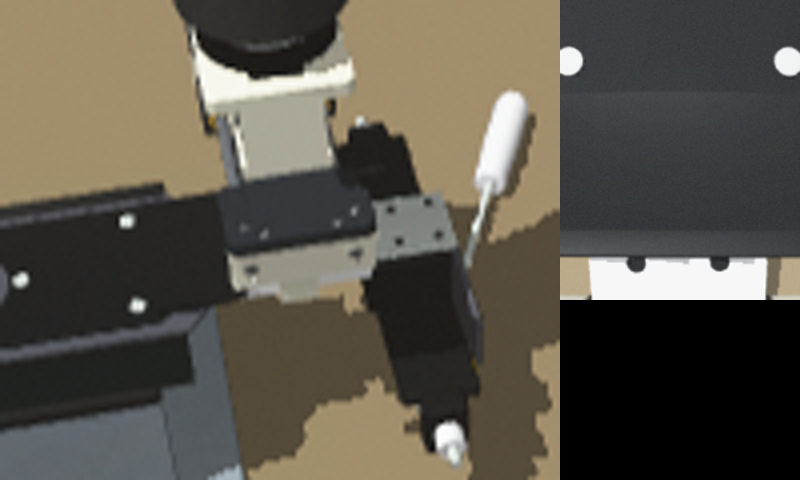

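The picture shows the guard astride the tail, with its front edge under the undisturbed lap edge. The deck's four rear holes are showing behind it. Guard origin is about (0.508, -0.018), as computed for home. It's held with 60 N of grip and 18 N downward, so I'm handing in.

```bash
python3 -c "
from station import arm
print(arm.get_state()['force']);print(arm.job_done())"
```

```text
[-6.70744169 10.3522653  17.94382039]
the job is handed in; nothing more can be done
None
```

I set the tail guard astride the deck and slid its tongue home to the stop, with no lap bend visible in the pictures; I handed the job in with the robot still gripping it at 60 N and pressing down at about 18 N.

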